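# Gauge a bottle against a flip stop

## Task

Set the white plastic reagent bottle to position on the aluminium gauging jig: flip the jig's hinged stop fully down onto the fence, stand the bottle upright on the bed in the corner between the fence and the stop, close up against both, and let it go. Then flip the stop fully up again, leaving the bottle standing where it was gauged.

Things in the scene. Friction and masses are not known exactly. Their poses are not given: they have to be found in the camera images.
- flip_stop (a joint): Hinge of the jig's flip stop, rad: 0 = fully down (steel arm level, out over the bed), 1.4 = fully up (arm almost upright); starts at 1.1 to 1.4. Firm ends; stays where left (0.08 N m friction, about 3 N at 30 mm). Axle along the jig's y, 60 mm above the counter. Arm 78 mm long, 12 mm wide, 16 mm high; the black paddle on the same axle, 76 mm to the arm's +y side, turns with it.
- paddle_tip (a point): Centre of the rounded top edge (14 mm thick, 34 mm long) of the black paddle, 60 mm from the axle. The paddle plate is 30 mm wide along the jig's y, 8 mm thick. Its lean from upright towards the jig's +x is flip_stop - 0.7 rad: towards the robot (-x) when the stop is down, away when up. Pushing it with shut fingers 30 mm above the axle towards -x flips the stop down, towards +x up.
- gauge_spot (a point): Bottle's centre when it stands on the bed touching fence and lowered stop, 63 mm above the bed. Jig axes: z up, y along the fence, +x to the fence (away from robot). From here: fence face x +29, arm flank y +29, axle x +39 z -13, paddle middle y +111 mm. Fixed aluminium jig: bed 110 x 260 x 10, fence 40 high over it, 20 thick; yaw within 0.3 rad.
- bottle_center (a point): Centre, half-way up, of the white plastic reagent bottle with white ribbed cap: round, 58 mm diameter up to 100 mm height, then a 31 mm cap up to 126 mm; about 0.2 kg. z up. It stands upright on the counter, right or left of the jig; an amber bottle, a measuring cylinder and a blue-lidded sample cup stand in the like places, their axes 0.12 m or more away.
Mind the look-alikes: they are no part of the job. What is shaped like the part that bears bottle_center but purple or yellow is not meant.

How it is judged:
By the outcome, as a careful person would: the job done as asked, in the order asked, and still so for the second after the job is handed in, with the robot touching nothing.
It also fails if it takes over 64 s, if anything falls off the work surface, if the arm or the gripper's body presses on something with over 40 N, if the wrist force passes 120 N, or if a joint passes its speed limit or range.

## Robot

A 6-joint arm with a two-finger parallel gripper is mounted at the origin on a cart in front of the work surface, level with it; the furniture and walls round the work are solid. World frame = base frame: x ahead of the robot, y to its left, z up, the work surface at z = 0. Lengths are in m, angles in rad, forces in N, time in s.
With the tool pointing down it reaches from about 0.275 to 0.85 m from the base axis. Payload 19 kg.
Tool frame: the origin (TCP) lies between the finger pads; the fingertips stand 22 mm ahead of it and the grasp point (between the pads) lies 3 mm ahead of it; z points along the fingers, y is the line along which they close (so a half turn about z gives the same grasp; the last joint's range is limited). The gripper opens to 85 mm and grips with 20 to 120 N. Pads are 22 mm wide; open, the fingers measure 114 mm over their backs; the gripper's body (76 mm by 85 mm) begins 54 mm behind the grasp point. The pads swing forward as they close: fully open they stand 13 mm farther back than shut.
Start: joints at [1.202, 0.15, 1.437, -0, 1.554, -0.134], TCP at [0.134, 0.559, 0.253] pointing down, gripper open.
Joint ranges: [-2.8, 2.8], [-0.68, 2.1], [0.12, 2.68], [-1.39, 4.53], [0.16, 2.79], [-2.81, 2.81]. Speed limits (rad/s): [1.89, 1.89, 2.22, 3.01, 3.01, 3.01].

## Interface

Orientations are given as a rotation vector (axis times angle).
In Python, from rig import monitor, optics, sign_off gives the robot as it stands.
- The arm moves only by the shell command python3 -m creep 'ROWS' [OPENING]. ROWS is text: rows parted by semicolons, each of 4 numbers parted by spaces: the shift along the tool's x, y, z in mm, then the turn about the tool's z in degrees. In form: tx ty tz yaw; .... A call has 1 to 20 rows; each row is the pose to reach, as a shift and turn from the pose commanded when the call began, along the tool's axes at that moment; what a row does not reach only later rows make up. A row lasts 1/10 s, in which the tool goes at most 50 mm and 8.59 degrees, less where a joint would pass 70% of its speed; a pose out of reach is approached as far as the arm can. A call with a gripper value outside its range is refused whole. OPENING is the finger opening in mm, from 0 to 85.4, set as the call begins (- or left out, the last holds). The fingers move at their own pace and stop on an object; the grip force is fixed at half the most. Time passes only in rows, so rows that repeat a pose let the fingers close. It gives the time, the measured TCP pose, the force, the opening and the grip force at its end, in the units of the state.
- monitor.get_obs(): the state, without advancing time (a new reading comes with each control period).
- optics.camera(name): name is "scene" or "top" or "wrist"; returns the picture (420x560x3 uint8, red, green, blue); there is no depth.
- optics.camera_info(name): a dict with "fx", "fy", "cx", "cy" (pixels), "origin" and "attitude" of the camera in the world; the wrist camera has in their place "mount" (4x4, takes a point from camera to tool coordinates, whose origin is the TCP and whose axes are the flange's). Camera axes: x right, y down, z forward; pixel columns grow to the right and rows downward; lengths in m; the calibration is good to about 2 mm. A picture is of the moment at which its call begins: read the wrist's pose just before it. camera_info takes no time and is no camera call.
- sign_off(): hands the job in; it is judged then, once.
The state is a dict: "time": time; "joints": joint angles; "joint_velocities": joint speeds; "effort": joint torques, N m; "position": TCP position; "tcp_rot": TCP orientation; "wrist_force": force on the tool from outside, world axes, zero at the start; "ft_torque": the same for the moment, N m; "finger_gap": finger opening in m; "grasp_force": force on a finger pad.
Only numpy, scipy, OpenCV 4.12 (cv2) and the standard library are available. Lean on these libraries where they do the work, as an engineer would, in place of code of your own. Each camera call takes 0.05 s, during which the arm holds its last target. There are 200 camera calls.

## Working session

There is one attempt and no reset: what is moved stays moved. The work goes in short steps, Python scripts to look and compute and a shell command to move; the robot and the scene stay as the last step left them, time stands still between calls to the robot, and variables do not carry over. Pictures are saved under pics/ and viewed, at most 10 in all, crops included, and the job is handed in when it is done.

```bash
mkdir -p pics; ls; python3 - <<'E'
from rig import monitor, optics
import cv2, numpy as np
o=monitor.get_obs(); print({k:np.round(v,3) for k,v in o.items()})
for n in("scene","top","wrist"):
    im=optics.camera(n); cv2.imwrite(f"pics/{n}0.png",im[:,:,::-1]); print(n,optics.camera_info(n))
a=cv2.imread("pics/scene0.png");b=cv2.imread("pics/top0.png")
E
```

```text
pics
{'time': np.float64(0.0), 'joints': array([ 1.202,  0.151,  1.438,  0.   ,  1.554, -0.134]), 'joint_velocities': array([-0.002, -0.001, -0.   ,  0.001, -0.   ,  0.002]), 'effort': array([ 2.0000e-03, -7.1308e+01, -5.7084e+01, -0.0000e+00,  9.0000e-03,
       -0.0000e+00]), 'position': array([0.134, 0.559, 0.253]), 'tcp_rot': array([-3.68e-01, -3.12e+00,  2.00e-03]), 'wrist_force': array([-0.043, -1.044, -0.632]), 'ft_torque': array([ 0.008,  0.007, -0.031]), 'grasp_force': np.float64(0.0), 'finger_gap': np.float64(0.086)}
scene {'fx': 453.7817727555951, 'fy': 453.7817727555951, 'cx': 281.21303356717794, 'cy': 204.7057421596717, 'origin': array([-0.4081228 , -0.60906076,  0.94556424]), 'attitude': array([-2.01199686,  1.06555781, -0.49085735])}
top {'fx': 437.27100395662916, 'fy': 437.27100395662916, 'cx': 277.0370733179165, 'cy': 200.57494020178245, 'origin': array([0.24279056, 0.03405571, 1.31252339]), 'attitude': array([-2.14405964,  2.08151586, -0.21250474])}
wrist {'fx': 318.31886549047033, 'fy': 318.31886549047033, 'cx': 276.4779882955659, 'cy': 211.37223744935125, 'mount': array([[ 4.58995119e-04, -9.60229371e-01, -2.79212008e-01,
         7.24549016e-02],
       [ 9.99999885e-01,  4.02446736e-04,  2.59852330e-04,
         1.03389233e-03],
       [-1.37149878e-04, -2.79212095e-01,  9.60229445e-01,
        -1.19575770e-01],
       [ 0.00000000e+00,  0.00000000e+00,  0.00000000e+00,
         1.00000000e+00]])}
```

View pics/top0.png

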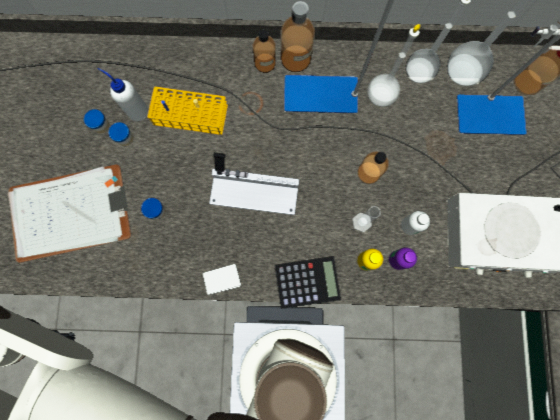

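View pics/scene0.png

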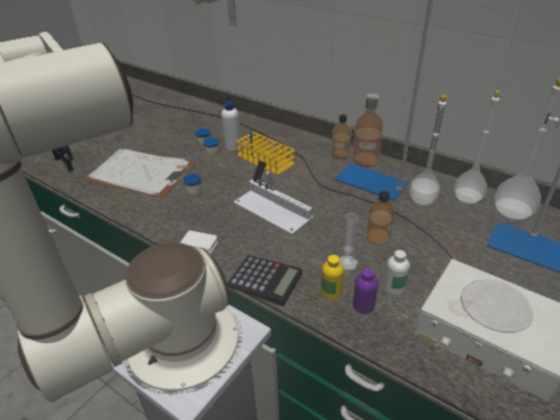

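The top view shows the jig at about (254,190), with its paddle at (219,162). The white bottle is at (420,221), with yellow and purple ones nearby at (372,260) and (404,259) and the cylinder at (362,222). I'll zoom in to get more accurate positions.

```bash
cat > h.py <<'E'
import numpy as np, cv2
from scipy.spatial.transform import Rotation as R
from rig import monitor, optics
def pose(n,o=None):
    i=optics.camera_info(n)
    if n!="wrist": return i,np.array(i["origin"]),R.from_rotvec(i["attitude"]).as_matrix()
    o=o or monitor.get_obs(); r=R.from_rotvec(o["tcp_rot"]).as_matrix(); m=np.array(i["mount"])
    return i,o["position"]+r@m[:3,3],r@m[:3,:3]
def at_z(n,u,v,z,o=None):
    i,c,r=pose(n,o); d=r@np.array([(u-i["cx"])/i["fx"],(v-i["cy"])/i["fy"],1]); return c+d*(z-c[2])/d[2]
def proj(n,p,o=None):
    i,c,r=pose(n,o); q=r.T@(np.array(p)-c); return np.array([q[0]/q[2]*i["fx"]+i["cx"],q[1]/q[2]*i["fy"]+i["cy"]])
E
python3 - <<'E'
import cv2,numpy as np
from h import *
t=cv2.imread("pics/top0.png"); s=cv2.imread("pics/scene0.png")
f=lambda im,x,y,w,h:cv2.resize(im[y:y+h,x:x+w],(400,300),interpolation=cv2.INTER_CUBIC)
cv2.imwrite("pics/c1.png",np.vstack([np.hstack([f(t,205,145,100,75),f(t,380,200,60,45)]),np.hstack([f(s,230,155,100,75),f(s,350,235,100,75)])]))
for u,v,z in((420,221,.126),(404,259,.126),(372,260,.126),(362,222,0),(254,190,.01)): print(np.round(at_z("top",u,v,z),3))
for u,v,z in((399,257,.126),): print(np.round(at_z("scene",u,v,z),3))
E
```

```text
[ 0.442 -0.353  0.126]
[ 0.337 -0.306  0.126]
[ 0.332 -0.219  0.126]
[ 0.455 -0.218  0.   ]
[0.542 0.113 0.01 ]
[ 0.433 -0.363  0.126]
```

View pics/c1.png

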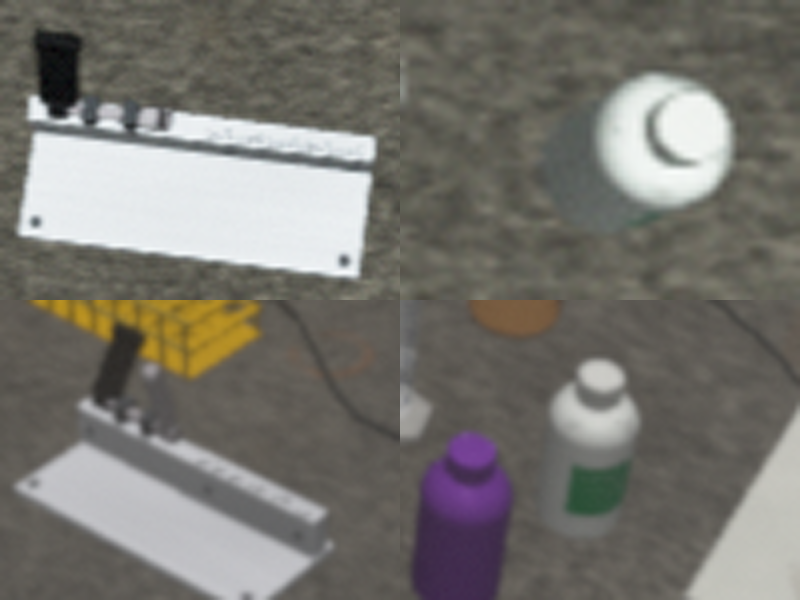

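```bash
python3 - <<'E'
from h import *
g=lambda cx,cy:(205+cx/4,145+cy/4)
for n,p,z in(("nearL",(18,235),.01),("nearR",(360,277),.01),("fenceLf",(30,96),.05),("fenceRf",(376,135),.05),("fenceLn",(30,122),.05),("fenceRn",(375,160),.05),("padTopc",(58,42),.115),("arm",(158,120),.06)): print(n,np.round(at_z("top",*g(*p),z),3))
gs=lambda cx,cy:(230+cx/4,155+(cy-300)/4)
for n,p,z in(("nearL",(15,487),.01),("fenceLf?",(82,402),.05),("fenceRn",(318,522),.05),("bedfenceL",(82,440),.01)): print(n,np.round(at_z("scene",*gs(*p),z),3))
print("bottle",at_z("top",423.5,218.3,.126),at_z("scene",400,254.5,.126))
E
```

```text
nearL [0.495 0.247 0.01 ]
nearR [ 0.471 -0.014  0.01 ]
fenceLf [0.594 0.238 0.05 ]
fenceRf [ 0.571 -0.022  0.05 ]
fenceLn [0.574 0.236 0.05 ]
fenceRn [ 0.552 -0.021  0.05 ]
padTopc [0.616 0.209 0.115]
arm [0.575 0.14  0.06 ]
nearL [0.493 0.245 0.01 ]
fenceLf? [0.581 0.238 0.05 ]
fenceRn [ 0.551 -0.022  0.05 ]
bedfenceL [0.579 0.239 0.01 ]
bottle [ 0.44963535 -0.36250131  0.126     ] [ 0.44256927 -0.36162117  0.126     ]
```

```bash
cat >> h.py <<'E'
JX=np.array([.996,-.09,0]); JX/=np.linalg.norm(JX); JY=np.array([-JX[1],JX[0],0])
def shift(p,o=None):
    "rows to reach world TCP p with tool y along jig x"
    o=o or monitor.get_obs(); r=R.from_rotvec(o["tcp_rot"]).as_matrix()
    d=r.T@(np.array(p)-o["position"])*1000; j=r.T@JX
    return np.round(d,1),round(np.degrees(np.arctan2(-j[0],j[1])),2)
E
python3 -m creep '-130 -80 -7 20; -130 -80 -7 20; -260 -160 -14 40; -260 -160 -14 40;-260 -160 -14 40; -390 -245 -20 60; -390 -245 -20 60; -390 -245 -20 60; -516 -328 -27 82; -516 -328 -27 82; -516 -328 -27 82; -516 -328 -27 82; -516 -328 -27 82; -516 -328 -27 82;-516 -328 -27 82; -516 -328 -27 82' 0
python3 - <<'E'
from h import *
o=monitor.get_obs(); im=optics.camera("wrist"); cv2.imwrite("pics/w1.png",im[:,:,::-1]); np.save("w1.npy",np.r_[o["position"],o["tcp_rot"]])
print(o["position"],o["tcp_rot"],o["joints"],shift([.56,.12,.28],o))
E
```

```text
time: 1.75
position: [0.5585, 0.1212, 0.2804]
tcp_rot: [-2.323, -2.115, -0.0]
wrist_force: [0.2, 0.3, -0.1]
finger_gap: 0.0001
grasp_force: 0.0
[0.55854848 0.12121983 0.28042997] [-2.32312814e+00 -2.11472717e+00 -7.30752722e-05] [7.88776948e-02 1.35795538e-01 1.39978896e+00 1.05172375e-04
 1.60603079e+00 1.72732130e-01] (array([-1.1,  1.6,  0.4]), np.float64(-0.21))
```

View pics/w1.png

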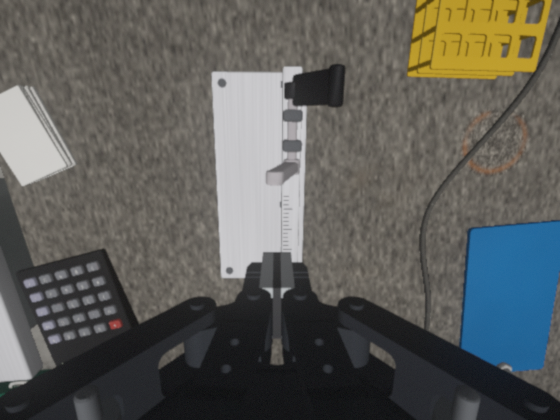

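The wrist view shows the bed's left edge running from (213,73) to (222,278). The fence top spans x = 284–303, the paddle tip is at (338,85), and the upright arm's end is at (278,175).

```bash
python3 - <<'E'
from h import *
a=np.load("w1.npy"); o=dict(position=a[:3],tcp_rot=a[3:])
for n,u,v,z in(("nearL",213,73,.01),("nearR",222,278,.01),("fLn",284,68,.05),("fLf",301,67,.05),("fRf",303,260,.05),("padtipT",338,66,.108),("padtipB",338,105,.108),("axle pad",288,91,.06),("armtipL",268,177,.138),("armtipR",284,177,.138),("collar",292,146,.06)): 
    p=at_z("wrist",u,v,z,o); print(n,np.round(p,4),"jig",np.round([p@JX,p@JY],4))
im=cv2.imread("pics/w1.png")[50:290,200:360]; cv2.imwrite("pics/w1c.png",cv2.resize(im,None,fx=2.5,fy=2.5,interpolation=cv2.INTER_CUBIC))
E
```

```text
nearL [0.4969 0.2496 0.01  ] jig [0.4725 0.2933]
nearR [ 0.4708 -0.0067  0.01  ] jig [0.4695 0.0357]
fLn [0.5761 0.2417 0.05  ] jig [0.552  0.2926]
fLf [0.5933 0.241  0.05  ] jig [0.5692 0.2935]
fRf [0.5804 0.0285 0.05  ] jig [0.5755 0.0806]
padtipT [0.6196 0.231  0.108 ] jig [0.5963 0.2858]
padtipB [0.6183 0.1997 0.108 ] jig [0.5979 0.2546]
axle pad [0.5779 0.2188 0.06  ] jig [0.5559 0.2699]
armtipL [0.5526 0.1477 0.138 ] jig [0.5371 0.1968]
armtipR [0.5658 0.1464 0.138 ] jig [0.5504 0.1968]
collar [0.5776 0.1644 0.06  ] jig [0.5604 0.2157]
```

View pics/w1c.png

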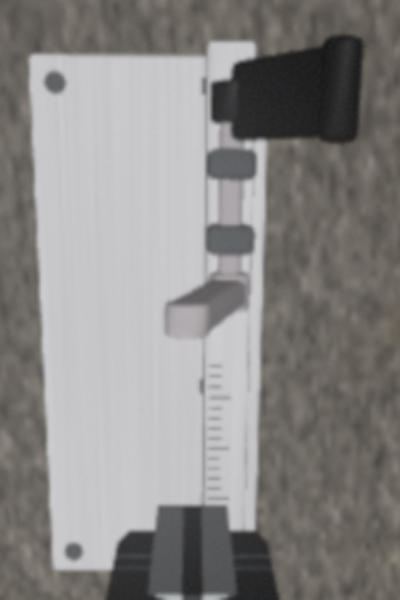

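```bash
python3 -m creep '40 42 0 0; 80 84 0 0; 99 104 0 0; 99 104 0 0; 99 104 45 0; 99 104 90 0; 99 104 135 0; 99 104 178 0; 99 104 178 0; 99 104 178 0; 99 104 178 0'
python3 -m creep '0 -15 0 0; 0 -30 0 0; 0 -40 0 0; 0 -50 0 0; 0 -60 0 0; 0 -70 0 0; 0 -80 0 0; 0 -85 0 0; 0 -85 0 0; 0 -85 0 0'
python3 - <<'E'
from h import *
p=monitor.get_obs()["position"]; print(p@JX,p@JY,p[2])
E
```

```text
time: 2.9
position: [0.6732, 0.2093, 0.1058]
tcp_rot: [2.322, 2.112, 0.005]
wrist_force: [0.8, -1.2, 0.7]
finger_gap: 0.0001
grasp_force: 0.0
time: 3.9
position: [0.5879, 0.2169, 0.1028]
tcp_rot: [2.324, 2.113, 0.001]
wrist_force: [2.1, -0.6, 2.0]
finger_gap: -0.0001
grasp_force: 1.2
0.5660048769644209 0.2689774352936778 0.10284059692163947
```

```bash
python3 -m creep '0 -2 0 0; 0 -4 0 0; 0 -5 0 0; 0 -5 0 0' | grep -E "pos|wrist"; python3 -m creep '0 -2 0 0; 0 -3 0 0; 0 -4 0 0;0 -4 0 0' | grep -E "pos|wrist"
```

```text
position: [0.5825, 0.2173, 0.1021]
wrist_force: [1.4, 0.5, 0.8]
position: [0.5786, 0.2177, 0.1024]
wrist_force: [2.9, 0.1, -0.0]
```

```bash
python3 -m creep '0 -1 0 0; 0 -2 0 0; 0 -3 0 0;0 -3 0 0' | grep -E "pos|wrist"; python3 -m creep '0 -1 0 0; 0 -2 0 0; 0 -3 0 0;0 -3 0 0' | grep -E "pos|wrist"
```

```text
position: [0.5769, 0.2179, 0.103]
wrist_force: [10.5, -1.3, 0.8]
position: [0.5755, 0.2181, 0.1039]
wrist_force: [21.7, -2.6, 2.1]
```

```bash
python3 -m creep '0 12 0 0; 0 25 -10 0; 0 25 -50 0; 0 25 -100 0; 0 10 -150 0; -40 -10 -180 0; -80 -20 -180 0; -100 -20 -180 0; -100 -20 -180 0; -100 -20 -180 0' | grep -E "pos|wrist"
python3 - <<'E'
from h import *
o=monitor.get_obs(); im=optics.camera("wrist"); cv2.imwrite("pics/w2.png",im[40:300,180:380,::-1]); np.save("w2.npy",np.r_[o["position"],o["tcp_rot"]])
cv2.imwrite("pics/w2.png",cv2.resize(cv2.imread("pics/w2.png"),None,fx=2.3,fy=2.3,interpolation=cv2.INTER_CUBIC))
print(shift([.445,-.362,.28],o))
E
```

```text
position: [0.5432, 0.1206, 0.2822]
wrist_force: [1.1, 0.5, 0.8]
(array([-489.8,  -51.5,    2.1]), np.float64(-0.34))
```

View pics/w2.png

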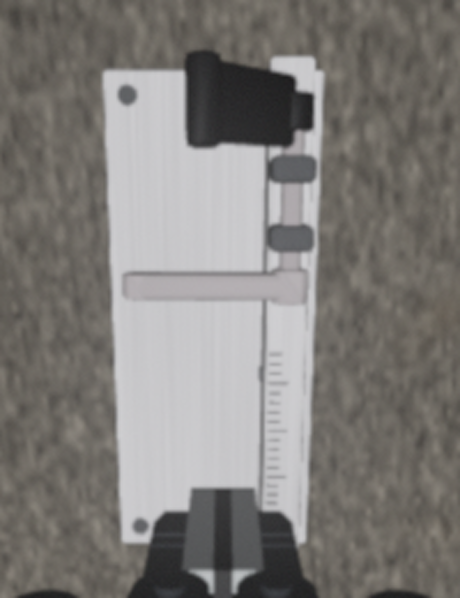

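The stop is down: the arm is level over the bed at crop y = 272–299, and the paddle leans toward the robot. Next I'll measure the flank and fence face, then go to the bottle.

```bash
python3 - <<'E'
from h import *
a=np.load("w2.npy"); o=dict(position=a[:3],tcp_rot=a[3:])
for n,u,v,z in(("flank tip",130,299,.068),("flank root",265,299,.068),("armtip",124,285,.068),("fenceface",266,200,.05),("fenceface2",262,420,.05),("fencefar",305,420,.05),("padT",205,52,.112),("padB",205,146,.112)):
    p=at_z("wrist",180+u/2.3,40+v/2.3,z,o); print(n,np.round([p@JX,p@JY],4))
E
python3 -m creep '-50 -5 0 0; -100 -10 0 0; -150 -15 0 0; -200 -20 0 0; -250 -25 0 0; -300 -30 0 0; -350 -35 0 0; -400 -40 0 0; -440 -45 0 0; -490 -52 0 0; -490 -52 0 0; -490 -52 0 0; -490 -52 0 0' 85 | grep -E "pos|wrist|gap"
python3 - <<'E'
from h import *
o=monitor.get_obs(); im=optics.camera("wrist"); cv2.imwrite("pics/w3.png",im[:,:,::-1]); np.save("w3.npy",np.r_[o["position"],o["tcp_rot"]])
E
```

```text
flank tip [0.4867 0.1897]
flank root [0.5485 0.1894]
armtip [0.4843 0.1961]
fenceface [0.5495 0.2328]
fenceface2 [0.5487 0.1252]
fencefar [0.5704 0.1251]
padT [0.5232 0.2863]
padB [0.5228 0.254 ]
position: [0.4457, -0.3611, 0.2821]
wrist_force: [0.4, 0.5, -0.4]
finger_gap: 0.0851
```

View pics/w3.png

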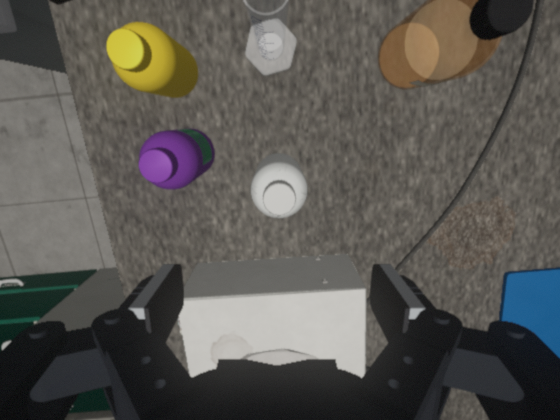

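```bash
python3 - <<'E'
from h import *
a=np.load("w3.npy"); o=dict(position=a[:3],tcp_rot=a[3:])
for p in ((279,197,.126),(278,188,.100)):
    q=at_z("wrist",*p,o); print(q)
p=at_z("wrist",279,197,.126,o); 
print(shift([p[0],p[1],.085],o), np.round(at_z("wrist",275,258,.07,o),3))
E
```

```text
[ 0.44708252 -0.35575148  0.126     ]
[ 0.44654115 -0.35304199  0.1       ]
(array([  5.3,   0.9, 197.1]), np.float64(-0.22)) [ 0.435 -0.44   0.07 ]
```

```bash
python3 -m creep '4 1 45 0; 4 1 90 0; 4 1 130 0; 4 1 160 0; 4 1 180 0; 4 1 197 0; 4 1 197 0; 4 1 197 0; 4 1 197 0' | grep -E "pos|wrist|gap"; python3 -m creep '0 0 0 0; 0 0 0 0; 0 0 0 0; 0 0 0 0; 0 0 0 0; 0 0 0 0; 0 0 0 0;0 0 0 0' 40 | grep -E "pos|wrist|gap|grasp"
```

```text
position: [0.447, -0.3583, 0.0867]
wrist_force: [-0.1, 0.3, 0.9]
finger_gap: 0.0849
position: [0.4467, -0.3586, 0.0864]
wrist_force: [-0.2, 1.9, 8.5]
finger_gap: 0.0569
grasp_force: 62.5
```

```bash
python3 -m creep '0 0 -10 0; 0 0 -40 0; 0 0 -80 0; 0 0 -120 0; 0 0 -160 0; 0 0 -200 0; 0 0 -220 0; 0 0 -220 0; 0 0 -220 0' | grep -E "pos|wrist|gap"; python3 - <<'E'
from h import *
print(shift(JX*.510+JY*.146+np.array([0,0,.30])))
E
```

```text
position: [0.4462, -0.3582, 0.3052]
wrist_force: [0.4, 0.2, -2.4]
finger_gap: 0.0569
(array([462.7,  31. ,   5.1]), np.float64(-0.29))
```

```bash
python3 -m creep '20 2 0 0; 60 5 0 0; 100 8 0 0; 140 12 0 0; 180 15 0 0; 220 18 0 0; 260 20 0 0; 300 23 0 0; 340 26 0 0; 380 28 0 0; 420 30 0 0; 450 31 0 0; 463 31 0 0; 463 31 0 0; 463 31 0 0; 463 31 0 0' | grep -E "pos|wrist|gap"; python3 - <<'E'
from h import *
print(shift(JX*.510+JY*.146+np.array([0,0,.101])))
o=monitor.get_obs(); im=optics.camera("wrist"); cv2.imwrite("pics/w4.png",im[:,:,::-1])
E
```

```text
position: [0.521, 0.0987, 0.3051]
wrist_force: [0.2, -0.3, -1.8]
finger_gap: 0.057
(array([9.000e-01, 1.000e-01, 2.041e+02]), np.float64(-0.35))
```

View pics/w4.png

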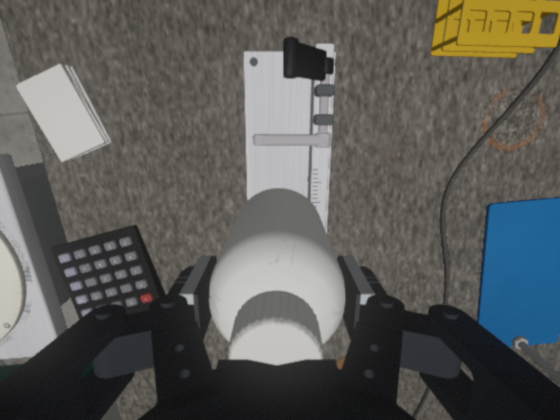

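The bottle is held upright between the pads at (278,290). The stop is still down at (290,140), and the bed ahead is clear.

```bash
python3 -m creep '0 0 40 0; 0 0 80 0; 0 0 120 0; 0 0 150 0; 0 0 175 0; 0 0 190 0; 0 0 200 0; 1 0 204 0; 1 0 204 0; 1 0 204 0' | grep -E "pos|wrist|gap";python3 -m creep '0 0 1 0; 0 0 2 0; 0 0 3 0; 0 0 3 0;0 0 3 0' | grep -E "pos|wrist|gap"
```

```text
position: [0.5217, 0.1006, 0.1021]
wrist_force: [0.3, -0.7, -1.4]
finger_gap: 0.0573
position: [0.5213, 0.1007, 0.0983]
wrist_force: [0.2, 0.3, -2.1]
finger_gap: 0.0565
```

Next I'll move in y against the stop, then in x against the fence, while just above the bed.

```bash
python3 -m creep '0 0 1 0; 0 0 2 0; 0 0 2 0' | grep -E "pos|wrist";python3 -m creep '3 2 0 0; 6 4 0 0; 9 6 0 0; 10 7 0 0; 10 7 0 0; 10 7 0 0' | grep -E "pos|wrist"; python3 -m creep '1 0 0 0; 2 0 0 0; 3 0 0 0; 3 0 0 0' | grep -E "pos|wrist"
```

```text
position: [0.5214, 0.1007, 0.0964]
wrist_force: [0.7, -0.1, 0.9]
position: [0.5294, 0.11, 0.0964]
wrist_force: [0.5, 0.0, 4.5]
position: [0.5296, 0.1126, 0.0964]
wrist_force: [-0.9, -5.8, 4.5]
```

```bash
python3 -m creep '1 0 0 0; 1 0 0 0;1 0 0 0' | grep -E "pos|wrist"; python3 -m creep '0 1 0 0; 0 2 0 0; 0 3 0 0; 0 3 0 0' | grep -E "pos|wrist"
```

```text
position: [0.5296, 0.1129, 0.0965]
wrist_force: [-2.6, -12.4, 6.2]
position: [0.5312, 0.1127, 0.0962]
wrist_force: [-14.1, -12.1, 15.1]
```

```bash
python3 -m creep '0 -0.5 0 0; 0 -0.5 0 0; 0 -0.5 0 0' | grep -E "pos|wrist"; python3 -m creep '0 0 0 0; 0 0 0 0;0 0 0 0; 0 0 0 0; 0 0 0 0; 0 0 0 0; 0 0 0 0' 85 | grep -E "pos|wrist|gap";  python3 -m creep '0 0 -10 0; 0 0 -30 0; 0 0 -60 0; 0 0 -100 0; 0 0 -140 0; 0 0 -185 0; 0 0 -185 0; 0 0 -185 0' | grep -E "pos|wrist|gap"
python3 - <<'E'
from h import *
o=monitor.get_obs(); im=optics.camera("wrist"); cv2.imwrite("pics/w5.png",im[:,:,::-1]); np.save("w5.npy",np.r_[o["position"],o["tcp_rot"]]); print(o["position"],o["tcp_rot"],o["time"])
p=JX*.520+JY*.1605
for z,r in((.136,0),(.11,.029)):
  for d in(-1,1): print(z,d,np.round(proj("wrist",[*(p+JX*d*r)[:2],z],o),1))
E
```

```text
position: [0.5311, 0.1128, 0.0962]
wrist_force: [-10.5, -11.9, 11.8]
position: [0.5321, 0.1137, 0.0963]
wrist_force: [0.5, 0.7, -0.6]
finger_gap: 0.085
position: [0.5322, 0.1137, 0.2828]
wrist_force: [-0.5, -0.2, 0.2]
finger_gap: 0.0851
[0.53220708 0.11373219 0.28278552] [2.32348355 2.11229122 0.00272273] 17.45
0.136 -1 [277.9 206.3]
0.136 1 [277.9 206.3]
0.11 -1 [247.  199.2]
0.11 1 [308.3 198.9]
```

View pics/w5.png

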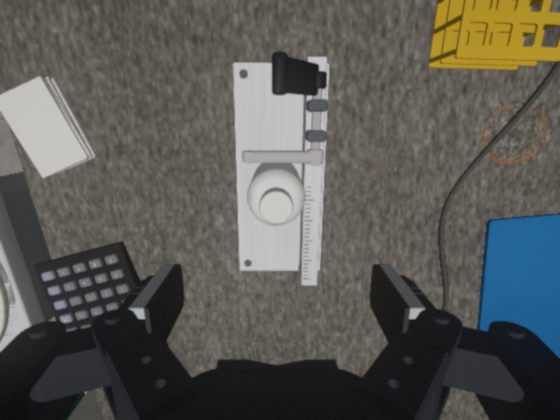

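The bottle stands in the corner: its cap is at (276,206), against a predicted (278,206), and the released body touches the stop arm and the fence. Next is flipping the stop up, starting from the robot side of the paddle.

```bash
python3 -m creep '40 -15 0 0; 80 -30 0 0; 109 -47 0 0; 109 -47 0 0; 109 -47 40 0; 109 -47 80 0; 109 -47 120 0; 109 -47 150 0; 109 -47 180 0; 109 -47 180 0; 109 -47 180 0' 0 | grep -E "pos|wrist|gap"
python3 -m creep '0 10 0 0; 0 20 0 0; 0 30 0 0; 0 40 0 0; 0 50 0 0; 0 60 0 0; 0 70 0 0; 0 80 0 0; 0 84 0 0; 0 84 0 0' | grep -E "pos|wrist|gap"
python3 - <<'E'
from h import *
p=monitor.get_obs()["position"]; print(p@JX,p@JY,p[2])
E
```

```text
position: [0.4955, 0.2263, 0.1014]
wrist_force: [0.0, 1.0, 1.5]
finger_gap: -0.0001
position: [0.58, 0.2185, 0.1012]
wrist_force: [-0.6, -0.4, -0.7]
finger_gap: -0.0
0.5579693728763603 0.26978509836879283 0.10116080896896418
```

```bash
python3 -m creep '0 2 0 0; 0 4 0 0; 0 5 0 0; 0 5 0 0' | grep -E "pos|wrist"; python3 -m creep '0 1 0 0; 0 2 0 0; 0 3 0 0;0 3 0 0' | grep -E "pos|wrist";python3 -m creep '0 1 0 0; 0 2 0 0; 0 2 0 0;0 2 0 0' | grep -E "pos|wrist"
```

```text
position: [0.5841, 0.2182, 0.1011]
wrist_force: [-1.2, -0.0, -0.2]
position: [0.5874, 0.2179, 0.1013]
wrist_force: [-2.4, 0.5, 0.4]
position: [0.5889, 0.2177, 0.1012]
wrist_force: [-7.2, 0.2, 1.5]
```

```bash
python3 -m creep '0 1 0 0; 0 2 0 0; 0 3 0 0;0 3 0 0' | grep -E "pos|wrist"; python3 -m creep '0 -15 0 0; 0 -30 -10 0; 0 -40 -50 0; 0 -40 -100 0; 0 -40 -150 0; -40 -20 -180 0; -80 -20 -180 0; -98 -20 -180 0; -98 -20 -180 0; -98 -20 -180 0' | grep -E "pos|wrist"
python3 - <<'E'
from h import *
o=monitor.get_obs(); im=optics.camera("wrist"); np.save("w6.npy",np.r_[o["position"],o["tcp_rot"]])
s=optics.camera("scene")
a=cv2.resize(im[40:300,170:370],(460,598),interpolation=cv2.INTER_CUBIC); b=cv2.resize(s[155:255,230:330],(340,340),interpolation=cv2.INTER_CUBIC)
c=np.zeros((598,800,3),np.uint8); c[:,:460]=a; c[:340,460:]=b; cv2.imwrite("pics/w6.png",c[:,:,::-1]); print(o["time"])
p=JX*.520+JY*.1605
print((proj("wrist",[p[0],p[1],.136],o)-[170,40])*2.3)
E
```

```text
position: [0.5899, 0.2177, 0.1009]
wrist_force: [-24.8, 1.3, 11.1]
position: [0.5633, 0.1218, 0.2815]
wrist_force: [-0.2, 0.9, 0.5]
22.2
[169.28556615 411.40665771]
```

View pics/w6.png

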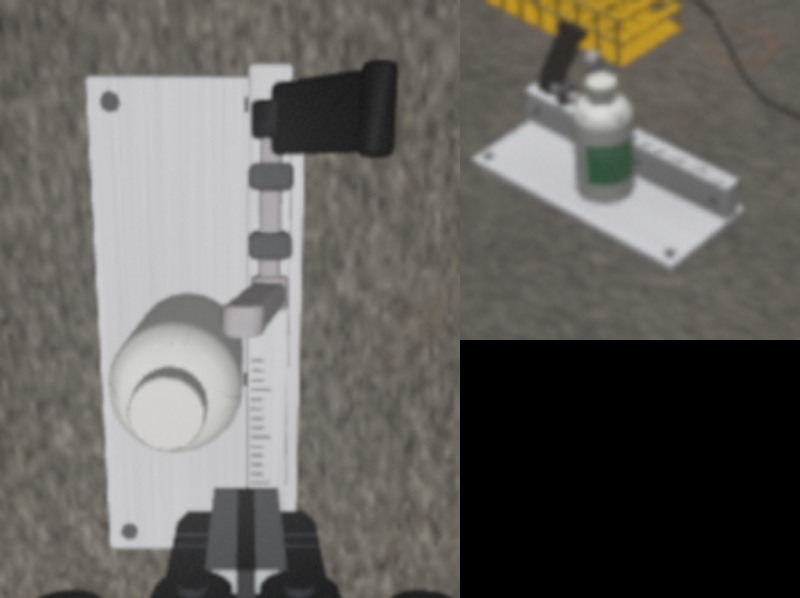

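The stop is fully up (24 N felt at its end). The bottle is upright with its cap at (168,412), against (169,411) predicted for the gauge spot, so within about 1 mm. The arm is clear.

```bash
python3 -c "
from rig import sign_off; print(sign_off())"
```

```text
the job is handed in; nothing more can be done
None
```

I handed the job in at about 22 s: the white bottle stands upright in the jig corner, within about 1 mm of the gauge spot by camera, and the stop is flipped fully up again with the arm clear; no verdict came back.

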